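# Rack the reagent bottles by size

## Robot

A 6-joint arm with a two-finger parallel gripper is mounted at the origin on the work surface. World frame = base frame: x ahead of the robot, y to its left, z up, the work surface at z = 0. Lengths are in m, angles in rad, forces in N, time in s.
With the tool pointing down it reaches from about 0.425 to 0.95 m from the base axis. Payload 3.5 kg.
Tool frame: the origin (TCP) lies midway between the tips of the shut fingers; the grasp point (between the pads) lies 19 mm behind it; z points along the fingers, y is the line along which they close (so a half turn about z gives the same grasp; the last joint's range is limited). The gripper opens to 85 mm and grips with 20 to 120 N. Pads are 22 mm wide; open, the fingers measure 114 mm over their backs; the gripper's body (76 mm by 85 mm) begins 54 mm behind the grasp point. The pads swing forward as they close: fully open they stand 13 mm farther back than shut.
Start: joints at [-1.259, 0.286, 1.577, -0, 1.279, -0.15], TCP at [0.301, -0.604, 0.231] pointing down, gripper open.
Joint ranges: [-2.77, 2.77], [-0.9, 2.22], [0.21, 2.48], [-1.53, 4.67], [0.24, 2.81], [-2.84, 2.84]. Speed limits (rad/s): [2.79, 2.79, 3.14, 3.14, 3.14, 3.14].

## Interface

Orientations are given as a unit quaternion [x, y, z, w].
In Python, from rig import r, cams, hand_in, models gives the robot as it stands.
- The arm moves only by the shell command python3 -m jog 'ROWS'. ROWS is JSON, a list of rows, each a list of 3 entries, a list of its own where there are three numbers: the turn, a rotation vector about the tool's x, y, z in degrees, then the shift along the tool's x, y, z in mm, then the closure, from -1 (fully open) to 1 (shut). A call has 1 to 8 rows; each row shifts and turns the commanded pose from where the row before left it, along the tool's axes as they then stand; what a row does not reach is not made up. A row lasts 1/10 s, in which the tool goes at most 50 mm and 8.59 degrees, less where a joint would pass 70% of its speed; a pose out of reach is approached as far as the arm can. A call with a gripper value outside its range is refused whole. The fingers move at their own pace and stop on an object; the grip force is fixed at half the most. Time passes only in rows, so rows that do not move let the fingers close. It gives the time, the measured TCP pose, the force, the opening and the grip force at its end, in the units of the state.
- r.state(): the state, without advancing time (a new reading comes with each control period).
- cams.capture(name): name is "scene" or "side" or "wrist"; returns a dict with "color" (400x640x3 uint8, blue, green, red), "z_map" (400x640 float32, m along the optical axis (not along the pixel's ray), 0 where there is no reading), "camera_matrix" (3x3 intrinsics, pixels), "extrinsics" (4x4, takes a point from camera to world coordinates); the wrist camera has in their place "hand_eye" (4x4, takes a point from camera to tool coordinates, whose origin is the TCP and whose axes are the flange's). Camera axes: x right, y down, z forward; pixel columns grow to the right and rows downward; lengths in m; the calibration is good to about 2 mm. A picture is of the moment at which its call begins: read the wrist's pose just before it.
- hand_in(): hands the job in; it is judged then, once.
Trained networks look in a picture, given as the dict that the camera call returned (one of the last four; its "shot" number tells which), for a name from the list of things; names that differ only in an ending like _2 or _b are one class to them, and where a whole thing is asked for, a point or a joint stands for the part that bears it (a point fixed in the world has none). Each returns a list of dicts, best first, with "p" (0 to 1); they miss things now and then, are a little off and sometimes report something else, mostly with a low value. They report only what shows in the picture. A call takes as long as a camera call. They do not tell look-alikes from the thing itself.
- models.trace(query, picture): "pixels" (400x640 bool, what is visible of it) and "box" ([centre column, centre row, width, height] in pixels, round what is visible of it).
- models.pinpoint(query, picture): "uv" ([column, row] in pixels: a listed point, or the origin of a listed thing).
The state is a dict: "t": time; "joint_positions": joint angles; "qvel": joint speeds; "joint_efforts": joint torques, N m; "ee_pos": TCP position; "orientation": TCP orientation; "force": force on the tool from outside, world axes, zero at the start; "moment": the same for the moment, N m; "grip_width": finger opening in m; "gripper_force": force on a finger pad.
Only numpy, scipy, OpenCV 4.12 (cv2) and the standard library are available. Lean on these libraries where they do the work, as an engineer would, in place of code of your own. Each camera call takes 0.05 s, during which the arm holds its last target. There are 200 camera calls.

## Task

Set the four white bottles upright in the rack in order of size, one in each bay, with the largest next to the rack's handle and the smallest at the far end. Put each bottle in the middle of its bay, its long side along the bay's, standing flat on its floor, without tipping any over, and leave the glass beaker where it stands.

Things in the scene. Friction and masses are not known exactly. Their poses are not given: they have to be found in the camera images.
- bottle_xl: the largest and tallest of four loose oblong white plastic bottles with a round blue screw cap: box-shaped body 34 mm (its x) by 70 mm (its y), 86 mm high, with a 24 mm wide, 12 mm high cap centred on top (98 mm in all). Origin: centre of the underside; z up. A half turn makes no difference.
- bottle_l: the second largest of four loose oblong white plastic bottles with a round blue screw cap: box-shaped body 34 mm (its x) by 62 mm (its y), 74 mm high, with a 24 mm wide, 12 mm high cap centred on top (86 mm in all). Origin: centre of the underside; z up. A half turn makes no difference.
- bottle_m: the third largest of four loose oblong white plastic bottles with a round blue screw cap: box-shaped body 34 mm (its x) by 54 mm (its y), 62 mm high, with a 24 mm wide, 12 mm high cap centred on top (74 mm in all). Origin: centre of the underside; z up. A half turn makes no difference.
- bottle_s: the smallest and shortest of four loose oblong white plastic bottles with a round blue screw cap: box-shaped body 34 mm (its x) by 46 mm (its y), 50 mm high, with a 24 mm wide, 12 mm high cap centred on top (62 mm in all). Origin: centre of the underside; z up. A half turn makes no difference.
- bay_1: one of four alike oblong bays, fixed in a row along the aluminium rack (slightly turned), the leftmost seen from the robot; numbered left to right, centres 88 mm apart. Grey open-topped tray, inside 48 mm (its x, across the row) by 78 mm (its y, along the row), walls 4 mm thick, 11 mm high, floor 4 mm thick. Origin: centre of its underside, 6 mm above the table; z up.
- bay_2: one of four alike oblong bays, fixed in a row along the aluminium rack (slightly turned); numbered left to right, centres 88 mm apart. Grey open-topped tray, inside 48 mm (its x, across the row) by 78 mm (its y, along the row), walls 4 mm thick, 11 mm high, floor 4 mm thick. Origin: centre of its underside, 6 mm above the table; z up.
- bay_3: one of four alike oblong bays, fixed in a row along the aluminium rack (slightly turned); numbered left to right, centres 88 mm apart. Grey open-topped tray, inside 48 mm (its x, across the row) by 78 mm (its y, along the row), walls 4 mm thick, 11 mm high, floor 4 mm thick. Origin: centre of its underside, 6 mm above the table; z up.
- bay_4: one of four alike oblong bays, fixed in a row along the aluminium rack (slightly turned), the rightmost seen from the robot; numbered left to right, centres 88 mm apart. Grey open-topped tray, inside 48 mm (its x, across the row) by 78 mm (its y, along the row), walls 4 mm thick, 11 mm high, floor 4 mm thick. Origin: centre of its underside, 6 mm above the table; z up.
- handle: the rack's steel carrying handle, an upright loop of 10 mm bar 70 mm wide and 71 mm tall on a low dark foot, standing fixed at one end of the row (either end, next to bay_1 or next to bay_4; the other end has only a low dark bar 12 mm high). Its centre is 56 mm beyond the centre of the end bay. Origin: centre of its underside.
- beaker: an open glass beaker, 62 mm across the rim and 75 mm high, loose, standing among the bottles. Origin: centre of the underside.
Mind the look-alikes: they are no part of the job. What is shaped like the bottle_l but brown is not meant.

How it is judged:
By the outcome, as a careful person would: the job done as asked, in the order asked, and still so for the second after the job is handed in, with the robot touching nothing.
It also fails if it takes over 104 s, if anything falls off the work surface, if the arm or the gripper's body presses on something with over 40 N, if the wrist force passes 120 N, or if a joint passes its speed limit or range.

## Working session

There is one attempt and no reset: what is moved stays moved. The work goes in short steps, Python scripts to look and compute and a shell command to move; the robot and the scene stay as the last step left them, time stands still between calls to the robot, and variables do not carry over. Pictures are saved under pics/ and viewed, at most 14 in all, crops included, and the job is handed in when it is done.

```bash
ls; mkdir -p pics
python3 - <<'E'
from rig import r,cams
import cv2,numpy as np
print(r.state())
for n in("scene","side"):
    c=cams.capture(n); cv2.imwrite(f"pics/{n}0.png",c["color"]); print(n,c["camera_matrix"].tolist(),np.round(c["extrinsics"],3).tolist())
E
```

```text
pics
{'t': 0.0, 'joint_positions': array([-1.25899906e+00,  2.87161130e-01,  1.57818526e+00,  3.53176177e-05,
        1.27861697e+00, -1.49990211e-01]), 'qvel': array([-1.06764098e-03, -8.16943802e-04,  8.26615895e-04,  2.33710735e-04,
        1.20513890e-04, -3.45484722e-05]), 'joint_efforts': array([-6.30651939e-04, -4.05986059e+01, -2.92624587e+01, -1.20148347e-04,
        5.93804187e-03, -5.16480554e-06]), 'ee_pos': array([ 0.30057985, -0.60364036,  0.22994574]), 'orientation': array([ 9.73462739e-01,  2.28842502e-01, -7.89458068e-05, -1.18284465e-03]), 'force': array([ 0.29801482, -0.33169402, -0.20910746]), 'moment': array([-0.00238326, -0.0202112 ,  0.00119055]), 'gripper_force': 0.0, 'grip_width': 0.08538573950516776}
scene [[467.8943491164224, 0.0, 324.02037577566017], [0.0, 467.8943491164224, 192.42493910267677], [0.0, 0.0, 1.0]] [[-0.127, 0.855, -0.502, 1.128], [0.992, 0.103, -0.075, 0.087], [-0.013, -0.508, -0.862, 1.021], [0.0, 0.0, 0.0, 1.0]]
side [[369.01130320766, 0.0, 320.550999475373], [0.0, 369.01130320766, 200.77529824033775], [0.0, 0.0, 1.0]] [[0.984, -0.118, 0.131, 0.475], [-0.176, -0.723, 0.668, -0.489], [0.016, -0.681, -0.732, 0.597], [0.0, 0.0, 0.0, 1.0]]
```

View pics/scene0.png

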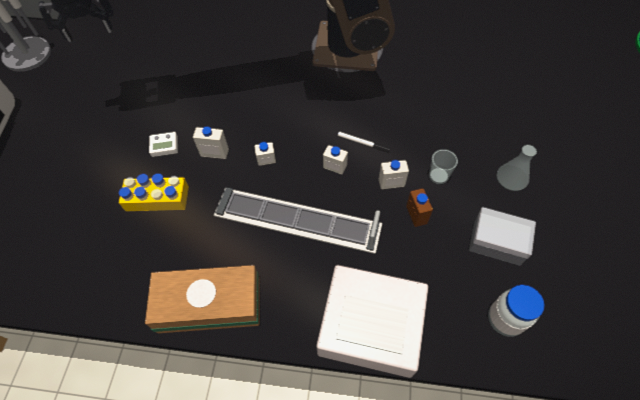

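View pics/side0.png

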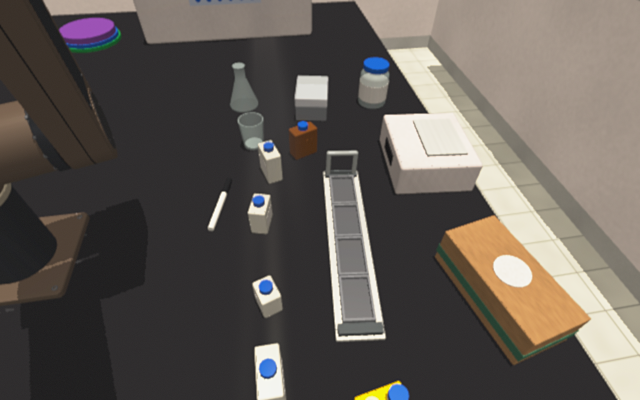

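Scene view: the white bottles are at about (211,142), (264,153), (335,159) and (393,174). The brown look-alike is at (421,206), the beaker at (442,166), and the flask and jar are off to the right. The handle is at (375,228), the image's right, which is +y, so next to bay_1. That gives xl→bay_1 through s→bay_4.

```bash
cat > h.py <<'E'
from rig import r,cams,models
import cv2,numpy as np
from scipy.spatial.transform import Rotation as R
def T():
    s=r.state(); M=np.eye(4); M[:3,:3]=R.from_quat(s["orientation"]).as_matrix(); M[:3,3]=s["ee_pos"]; return M
def snap(n):
    t=T(); c=cams.capture(n); c["X"]=t@c["hand_eye"] if n=="wrist" else c["extrinsics"]; return c
def cloud(c,mask=None):
    z=c["z_map"]; K=c["camera_matrix"]; v,u=np.nonzero((z>0)&(mask if mask is not None else True)); d=z[v,u]
    p=np.c_[(u-K[0,2])/K[0,0]*d,(v-K[1,2])/K[1,1]*d,d]
    return p@c["X"][:3,:3].T+c["X"][:3,3],u,v
def proj(c,p):
    q=np.linalg.inv(c["X"])@np.r_[p,1]; q=c["camera_matrix"]@q[:3]; return q[:2]/q[2]
def rect(p):
    (cx,cy),(w,h),a=cv2.minAreaRect((p[:,:2]*1000).astype(np.float32))
    if w>h: w,h,a=h,w,a+90   # h long; long axis dir angle a+90
    return np.round([cx,cy,w,h,(a+90+90)%180-90],1)  # x,y,short,long,long-axis angle deg
E
python3 - <<'E'
from h import *
for n in("scene","side"):
    c=snap(n)
    for q in["bottle_xl","bottle_l","bottle_m","bottle_s","beaker","handle","bay_1"]:
        for d in models.trace(q,c)[:6]:
            p,u,v=cloud(c,d["pixels"]); 
            if len(p)<20: continue
            zt=np.percentile(p[:,2],99); 
            print(n,q,round(d["p"],2),np.round(d["box"]),"ztop",round(zt*1000),"rect",rect(p), "bgr",np.median(c["color"][d["pixels"]],0))
    for q in["bay_1","handle"]:
        for d in models.pinpoint(q,c)[:6]: print(n,q,round(d["p"],2),np.round(d["uv"],1))
E
```

```text
scene bottle_xl 0.62 [214. 142.  37.  37.] ztop 99 rect [ 413.6 -322.9   77.1  137.5   28.5] bgr [110. 116. 124.]
scene bottle_l 0.91 [336. 161.  21.  25.] ztop 75 rect [453.6  18.   33.9  52.6  73.2] bgr [111. 116. 123.]
scene bottle_l 0.81 [267. 154.  20.  24.] ztop 65 rect [ 433.2 -172.9   46.1   76.6   21.2] bgr [124.5 119.  126. ]
scene bottle_l 0.63 [394. 175.  33.  26.] ztop 88 rect [467.2 179.2  60.2 110.8 -32.4] bgr [111. 117. 124.]
scene bottle_m 0.91 [336. 161.  21.  25.] ztop 75 rect [453.6  18.   33.9  52.6  73.2] bgr [111. 116. 123.]
scene bottle_m 0.81 [267. 154.  20.  24.] ztop 65 rect [ 433.2 -172.9   46.1   76.6   21.2] bgr [124.5 119.  126. ]
scene bottle_m 0.63 [394. 175.  33.  26.] ztop 88 rect [467.2 179.2  60.2 110.8 -32.4] bgr [111. 117. 124.]
scene bottle_s 0.91 [336. 161.  21.  25.] ztop 75 rect [453.6  18.   33.9  52.6  73.2] bgr [111. 116. 123.]
scene bottle_s 0.81 [267. 154.  20.  24.] ztop 65 rect [ 433.2 -172.9   46.1   76.6   21.2] bgr [124.5 119.  126. ]
scene bottle_s 0.63 [394. 175.  33.  26.] ztop 88 rect [467.2 179.2  60.2 110.8 -32.4] bgr [111. 1
[... 2613 characters left out ...]
 bgr [107. 112. 108.]
side handle 0.93 [340. 163.  33.  29.] ztop 79 rect [651.8 166.2  79.1 112.8  75.9] bgr [94. 98. 98.]
side bay_1 0.84 [353. 255.  36.  42.] ztop 19 rect [ 611.9 -105.2   59.6   88.9   79.9] bgr [117. 119. 121.]
side bay_1 0.66 [348. 221.  33.  34.] ztop 19 rect [624.6 -18.2  60.   94.2  82.7] bgr [114. 116. 118.]
side bay_1 0.65 [343. 188.  30.  29.] ztop 19 rect [635.4  69.   58.9  88.1  82.6] bgr [113. 114. 117.]
side bay_1 0.65 [357. 299.  39.  50.] ztop 19 rect [ 600.2 -192.    56.3   89.7   82.6] bgr [124. 126. 129.]
side bay_1 0.93 [347.4 222.1]
side bay_1 0.69 [356.1 297.5]
side bay_1 0.67 [354.2 254.2]
side bay_1 0.66 [341.8 189.6]
side handle 0.97 [337.7 174.3]
```

```bash
cat >> h.py <<'E'
from scipy.optimize import least_squares
DIM=dict(xl=(70,86),l=(62,74),m=(54,62),s=(46,50))
def rackfit(cs):
    P=[]
    for c in cs:
        for d in models.pinpoint("bay_1",c):
            if d["p"]<.4: continue
            K=c["camera_matrix"]; ray=c["X"][:3,:3]@np.linalg.solve(K,np.r_[d["uv"],1]); o=c["X"][:3,3]; P.append((o+ray*(.006-o[2])/ray[2])[:2]*1000)
    return np.array(P)
def bfit(p,k,x0,base=0.):
    """p world pts mm; fit x,y,long-axis angle(deg) of bottle k starting at x0"""
    L,H=DIM[k]
    p=p[(np.hypot(p[:,0]-x0[0],p[:,1]-x0[1])<65)&(p[:,2]>base+6)&(p[:,2]<base+H+16)]
    def f(t):
        a=np.radians(t[2]); d=p[:,:2]-t[:2]; l=d@[np.cos(a),np.sin(a)]; s=d@[-np.sin(a),np.cos(a)]; z=p[:,2]-base-t[3]
        q=np.c_[abs(s)-17,abs(l)-L/2,abs(z-H/2)-H/2]
        b=np.linalg.norm(np.maximum(q,0),axis=1)+np.minimum(q.max(1),0)
        g=np.c_[np.hypot(l,s)-12,abs(z-H-3)-9]; g=np.linalg.norm(np.maximum(g,0),axis=1)+np.minimum(g.max(1),0)
        return np.minimum(b,g)
    best=min((least_squares(f,[x0[0],x0[1],a,0],loss="soft_l1",f_scale=2) for a in range(-90,90,30)),key=lambda s:s.cost)
    t=best.x; t[2]=(t[2]+90)%180-90
    return np.round(t,1),len(p),round(float(np.median(abs(f(best.x)))),2)
E
python3 - <<'E'
from h import *
cs=[snap("scene"),snap("side")]
for nm,sel in(("both",cs),("scene",cs[:1]),("side",cs[1:])):
    P=np.vstack([cloud(c)[0] for c in sel])*1000
    for k,x0 in dict(xl=(438,-316),s=(448,-165),m=(453,20),l=(480,165)).items(): print(nm,k,*bfit(P,k,x0))
    print("brown",bfit(P,"l",(540,222)))
    if nm=="both": print(rackfit(cs).round(1).tolist())
    h=P[(P[:,2]>60)&(P[:,2]<75)&(abs(P[:,0]-643)<25)&(abs(P[:,1]-130)<50)]; print("handle",rect(h),len(h))
E
```

```text
both xl [ 444.8 -309.7   89.6    0.8] 2343 0.79
both s [ 450.  -170.2  -72.1    0.7] 1172 0.75
both m [449.8  13.4  73.8   0.5] 1291 0.76
both l [ 4.829e+02  1.627e+02 -7.540e+01  2.000e-01] 1420 0.91
brown (array([5.665e+02, 2.280e+02, 1.960e+01, 3.000e-01]), 1742, 1.67)
[[596.1, -193.1], [625.6, 76.9], [629.5, -10.6], [611.8, -106.0], [616.2, -103.2], [628.7, 72.8], [601.5, -192.1], [619.5, -19.0]]
handle [ 6.440271e+05  1.259846e+05  1.657530e+04  4.937200e+04 -8.700000e+00] 73
scene xl [ 4.449e+02 -3.077e+02  8.980e+01 -2.000e-01] 849 0.8
scene s [ 4.499e+02 -1.665e+02 -7.220e+01 -3.000e-01] 364 1.12
scene m [ 4.505e+02  1.710e+01  7.350e+01 -1.000e-01] 521 0.78
scene l [482.5 166.6 -74.8  -0. ] 691 0.79
brown (array([563.4, 229.8,  11.9,   0. ]), 880, 3.19)
handle [ 6.437957e+05  1.294079e+05  9.968400e+03  4.687810e+04 -8.100000e+00] 31
side xl [ 444.4 -311.9   89.8    0.9] 1494 0.54
side s [ 448.8 -170.8  -71.5    0.8] 808 0.44
side m [450.   12.7  73.1   0.7] 770 0.48
side l [ 4.821e+02  1.620e+02 -7.510e+01  4.000e-01] 729 0.5
brown (array([568. , 227.6,  22.2,   0.6]), 862, 0.65)
handle [ 6.432236e+05  1.205324e+05  5.694700e+03  4.939410e+04 -5.800000e+00] 42
```

```bash
cat >> h.py <<'E'
def plan(x,y,z,a):
    """TCP target mm, closing-axis angle deg -> shift in present tool axes (mm), turn rotvec in tool axes (deg)"""
    M=T(); ya=M[:3,1]; 
    G=np.column_stack([[-np.sin(np.radians(a)),np.cos(np.radians(a)),0],[np.cos(np.radians(a)),np.sin(np.radians(a)),0],[0,0,-1]])
    s=M[:3,:3].T@(np.array([x,y,z])/1000-M[:3,3])*1000
    t=np.degrees(R.from_matrix(M[:3,:3].T@G).as_rotvec())
    s2=G.T@(np.array([x,y,z])/1000-M[:3,3])*1000
    print("tcp",(M[:3,3]*1000).round(1),"shift(first)",s.round(1),"turn",t.round(2),"shift if after turn",s2.round(1))
E
python3 - <<'E'
from h import *
c=snap("wrist"); print(c["hand_eye"].round(3).tolist(),c["camera_matrix"].tolist())
plan(445,-310,300,0)
plan(550,-200,350,0)
E
```

```text
[[0.001, -0.946, -0.325, 0.085], [1.0, 0.001, 0.0, -0.001], [0.0, -0.325, 0.946, -0.142], [0.0, 0.0, 0.0, 1.0]] [[353.4168332227018, 0.0, 327.3913643530593], [0.0, 353.4168332227018, 195.07389456498427], [0.0, 0.0, 1.0]]
tcp [ 300.8 -604.3  231.3] shift(first) [ 260.2 -199.2  -68.7] turn [ -0.    -0.   -63.54] shift if after turn [294.3 144.2 -68.7]
tcp [ 300.8 -604.3  231.3] shift(first) [ 403.2 -250.9 -118.7] turn [ -0.    -0.   -63.54] shift if after turn [ 404.3  249.2 -118.7]
```

```bash
python3 -m jog '[[[0,0,-7.94],[0,0,-8],-1],[[0,0,-7.94],[0,0,-10],-1],[[0,0,-7.94],[0,0,-10],-1],[[0,0,-7.94],[0,0,-10],-1],[[0,0,-7.94],[0,0,-10],-1],[[0,0,-7.94],[0,0,-10],-1],[[0,0,-7.94],[0,0,-10],-1],[[0,0,-7.94],[0,0,0],-1]]'
python3 -m jog '[[[0,0,0],[30,15,0],-1],[[0,0,0],[40,20,0],-1],[[0,0,0],[45,22,0],-1],[[0,0,0],[45,22,0],-1],[[0,0,0],[45,22,0],-1],[[0,0,0],[45,22,0],-1],[[0,0,0],[30,15,0],-1],[[0,0,0],[14,6,0],-1]]'
python3 -m jog '[[[0,0,0],[0,0,0],-1],[[0,0,0],[0,0,0],-1]]'
python3 - <<'E'
from h import *
c=snap("wrist"); cv2.imwrite("pics/w1.png",c["color"])
print(bfit(cloud(c)[0]*1000,"xl",(445,-310))); print(bfit(cloud(c)[0]*1000,"s",(450,-170)))
print(rackfit([c]).round(1).tolist()); plan(445,-310,60,0)
E
```

```text
t: 2.15
ee_pos: [0.301, -0.605, 0.3017]
orientation: [0.705, 0.709, -0.001, 0.002]
force: [0.3, 0.2, 0.2]
grip_width: 0.0854
gripper_force: 0.0
t: 2.95
ee_pos: [0.4458, -0.308, 0.2997]
orientation: [0.706, 0.708, 0.0, 0.0]
force: [0.1, -0.6, 0.8]
grip_width: 0.0853
gripper_force: 0.0
t: 3.15
ee_pos: [0.4445, -0.3114, 0.2994]
orientation: [0.707, 0.707, -0.0, 0.0]
force: [-0.1, 1.1, -0.1]
grip_width: 0.0854
gripper_force: 0.0
(array([ 444.3, -309.2,   89.7,   -0.7]), 2405, 0.44)
(array([ 448.6, -167.4,  -71.8,   -0.7]), 1407, 0.46)
[[598.4, -190.0]]
tcp [ 444.1 -312.1  299.2] shift(first) [  2.2   0.9 239.2] turn [-0.02  0.02 -0.13] shift if after turn [  2.1   0.9 239.2]
```

View pics/w1.png

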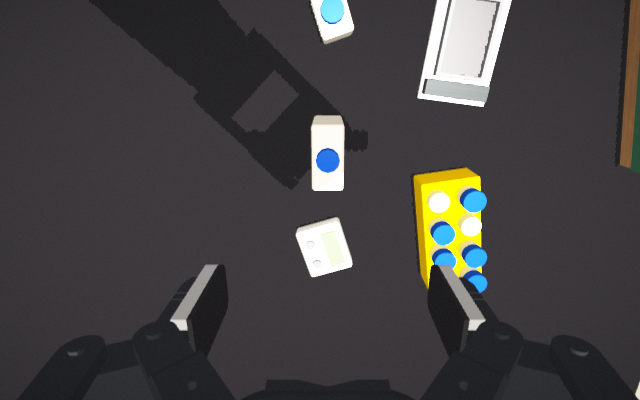

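The picture shows the tall white bottle at (328,150) between the open fingers. The timer at (325,247) and the Lego at (450,230) are both clear of the fingers.

```bash
python3 -m jog '[[[0,0,0],[2.5,0.3,25],-1],[[0,0,0],[0,0,45],-1],[[0,0,0],[0,0,45],-1],[[0,0,0],[0,0,45],-1],[[0,0,0],[0,0,45],-1],[[0,0,0],[0,0,36],-1],[[0,0,0],[0,0,20],-1],[[0,0,0],[0,0,0],-1]]'
python3 -m jog '[[[0,0,0],[0,0,0],1],[[0,0,0],[0,0,0],1],[[0,0,0],[0,0,0],1],[[0,0,0],[0,0,0],1],[[0,0,0],[0,0,0],1],[[0,0,0],[0,0,0],1],[[0,0,0],[0,0,0],1],[[0,0,0],[0,0,0],1]]'
python3 -m jog '[[[0,0,0],[0,0,-8],1],[[0,0,0],[0,0,-25],1],[[0,0,0],[0,0,-45],1],[[0,0,0],[0,0,-45],1],[[0,0,0],[0,0,-45],1],[[0,0,0],[0,0,-45],1],[[0,0,0],[0,0,-20],1]]'
python3 - <<'E'
from h import *
plan(600,-100,272,-8)
E
```

```text
t: 4.05
ee_pos: [0.4421, -0.3073, 0.0343]
orientation: [0.708, 0.706, -0.0, -0.004]
force: [-0.7, 0.0, 0.3]
grip_width: 0.0855
gripper_force: 0.0
t: 4.85
ee_pos: [0.4457, -0.3091, 0.0401]
orientation: [0.707, 0.707, -0.0, 0.001]
force: [-2.3, -0.0, 6.4]
grip_width: 0.0334
gripper_force: 59.8
t: 5.55
ee_pos: [0.4462, -0.3089, 0.2769]
orientation: [0.707, 0.707, 0.0, 0.004]
force: [0.6, -0.8, -2.1]
grip_width: 0.0333
gripper_force: 59.8
tcp [ 446.2 -308.9  276.9] shift(first) [208.9 153.8   4.7] turn [0.36 0.28 8.  ] shift if after turn [228.2 123.2   4.9]
```

```bash
python3 -m jog '[[[0,0,2],[20,12,-5],1],[[0,0,2],[35,22,-5],1],[[0,0,2],[42,25,-5],1],[[0,0,2],[42,25,-5],1],[[0,0,0],[42,25,0],1],[[0,0,0],[25,12,0],1],[[0,0,0],[6,4,0],1],[[0,0,0],[0,0,0],1]]'
python3 -m jog '[[[0,0,0],[0,0,0],1],[[0,0,0],[0,0,0],1]]'
python3 - <<'E'
from h import *
c=snap("wrist"); cv2.imwrite("pics/w2.png",c["color"])
print(rackfit([c]).round(1).tolist(),[ (round(d["p"],2),np.round(d["uv"])) for d in models.pinpoint("bay_1",c)])
P,u,v=cloud(c); P=P*1000
plan(632,74,150,-8)
np.savez("w2.npz",P=P,u=u,v=v,X=c["X"],K=c["camera_matrix"],im=c["color"])
E
```

```text
t: 6.35
ee_pos: [0.5881, -0.1071, 0.2907]
orientation: [0.754, 0.657, -0.0, -0.001]
force: [-0.8, -1.0, -1.5]
grip_width: 0.0333
gripper_force: 60.0
t: 6.55
ee_pos: [0.5875, -0.1093, 0.2912]
orientation: [0.755, 0.655, -0.0, -0.0]
force: [-0.1, -1.2, -2.4]
grip_width: 0.0338
gripper_force: 60.0
[[611.7, -98.3], [621.6, -15.4]] [(0.75, array([346., 136.])), (0.56, array([346.,  62.]))]
tcp [ 587.8 -109.1  291.5] shift(first) [187.6  17.9 141.4] turn [ 0.01  0.01 -0.12] shift if after turn [187.5  18.3 141.5]
```

View pics/w2.png

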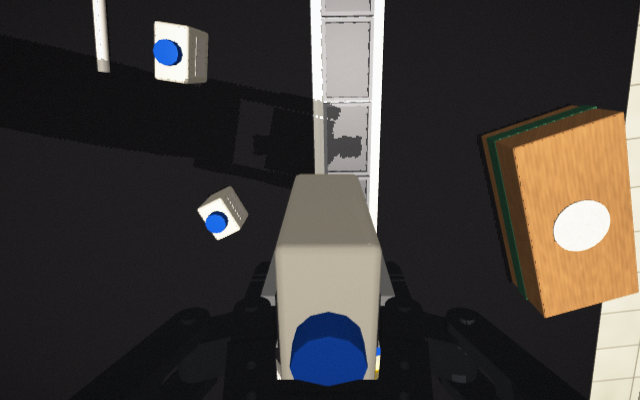

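```bash
cat >> h.py <<'E'
def zrow(P,x0=(613,-58.5,82)):
    a=np.radians(x0[2]); d=P[:,:2]-x0[:2]; return d@[np.cos(a),np.sin(a)], d@[-np.sin(a),np.cos(a)]
E
python3 - <<'E'
from h import *
d=np.load("w2.npz"); W=d["P"]
S=cloud(snap("scene"))[0]*1000; Q=cloud(snap("side"))[0]*1000
np.savez("clouds.npz",W=W,S=S,Q=Q)
for n,P in(("W",W),("S",S),("Q",Q)):
    l,s=zrow(P); ok=P[:,2]<40
    print(n,"across"); m=ok&(abs(l-44)<30)
    for b in range(-54,56,4):
        k=m&(abs(s-b)<2); print(b,k.sum(),np.median(P[k,2]).round(1) if k.any() else "-",end="; ")
    print("\n along"); m=ok&(abs(s)<15)
    for b in range(-30,90,3):
        k=m&(abs(l-b)<1.5); print(b,k.sum(),np.median(P[k,2]).round(1) if k.any() else "-",end="; ")
    print()
E
```

```text
W across
-54 195 -0.6; -50 193 -0.6; -46 182 -0.8; -42 172 5.2; -38 196 5.3; -34 155 5.4; -30 188 16.4; -26 239 10.0; -22 202 9.8; -18 209 9.6; -14 195 9.6; -10 207 9.7; -6 204 9.6; -2 200 9.7; 2 201 9.6; 6 214 9.7; 10 182 9.6; 14 228 9.6; 18 171 9.6; 22 232 16.2; 26 182 5.7; 30 212 5.5; 34 191 5.5; 38 186 -0.2; 42 194 -0.5; 46 190 -0.6; 50 199 -0.5; 54 189 -0.4; 
 along
-30 54 9.6; -27 72 9.7; -24 60 9.8; -21 65 10.0; -18 73 9.8; -15 54 9.7; -12 78 9.9; -9 61 9.5; -6 69 9.8; -3 50 16.3; 0 83 15.5; 3 73 16.4; 6 78 10.2; 9 60 9.7; 12 69 10.0; 15 78 9.8; 18 78 9.6; 21 52 9.8; 24 79 9.6; 27 79 9.6; 30 80 9.6; 33 81 9.7; 36 54 9.6; 39 81 9.9; 42 79 9.6; 45 81 9.7; 48 80 9.6; 51 81 9.9; 54 79 9.6; 57 64 9.7; 60 77 9.5; 63 77 9.6; 66 79 9.7; 69 82 9.6; 72 82 9.7; 75 86 9.7; 78 85 9.7; 81 86 9.7; 84 109 13.0; 87 82 16.3; 
S across
-54 38 0.1; -50 38 0.4; -46 53 0.3; -42 48 5.1; -38 37 5.6; -34 57 6.8; -30 63 14.1; -26 15 11.7; -22 37 10.4; -18 36 9.9; -14 38 9.8; -10 33 10.4; -6 41 9.3; -2 33 9.6; 2 39 10.5; 6 33 10.5; 10 37 10.0; 14 37 10.3; 18 47 10.9; 22 51 15.8; 26 3 13.3; 30 19 6.2; 34
[... 668 characters left out ...]
 11.1; -14 43 11.0; -10 40 11.1; -6 44 10.7; -2 45 10.9; 2 44 10.9; 6 41 10.9; 10 42 10.7; 14 42 10.9; 18 37 11.0; 22 48 17.8; 26 47 6.8; 30 41 6.8; 34 46 6.4; 38 46 0.8; 42 42 1.0; 46 43 0.9; 50 40 0.9; 54 41 0.6; 
 along
-30 21 10.8; -27 20 11.6; -24 17 10.8; -21 20 11.0; -18 20 10.8; -15 14 11.0; -12 22 11.0; -9 28 11.1; -6 40 15.1; -3 19 18.3; 0 18 17.7; 3 8 17.1; 6 0 -; 9 17 11.6; 12 15 11.2; 15 14 11.0; 18 24 10.8; 21 18 11.0; 24 18 11.2; 27 14 10.8; 30 15 10.8; 33 16 11.2; 36 17 10.9; 39 17 10.9; 42 15 10.9; 45 16 11.0; 48 18 11.0; 51 15 10.9; 54 15 11.0; 57 17 11.3; 60 14 10.3; 63 15 11.0; 66 13 11.0; 69 15 10.6; 72 14 10.8; 75 15 10.8; 78 19 11.0; 81 41 14.5; 84 11 17.1; 87 21 17.0;
```

```bash
cat >> h.py <<'E'
from scipy.optimize import minimize
def rack(P,x0=(613,-58.5,82)):
    """centre of row x,y,angle(deg, toward bay_1), z offset; mm"""
    l,s=zrow(P,x0); P=P[(abs(l)<172)&(abs(s)<60)&(P[:,2]<22)&(P[:,2]>-4)]
    def f(t):
        l,s=zrow(P,t[:3]); b=np.clip(np.round((l-44)/88),-2,1)*88+44; l2=abs(l-b); s=abs(s)
        z=np.where((l2<39)&(s<24),10,np.where((l2<44)&(s<28),17,np.where(s<40,6,0)))
        return np.minimum(abs(P[:,2]-t[3]-z),4).mean()
    best=min((minimize(f,[x0[0]+dx,x0[1]+dy,x0[2],0],method="Nelder-Mead",options=dict(xatol=.02,fatol=1e-5,initial_simplex=np.array([x0[0]+dx,x0[1]+dy,x0[2],0])+np.vstack([np.zeros(4),np.diag([4,4,1,1])]))) for dx in(-3,3) for dy in(-4,0,4)),key=lambda m:m.fun)
    return best.x.round(2),round(best.fun,2),len(P)
E
python3 - <<'E'
from h import *
d=np.load("clouds.npz")
for n in"WSQ": print(n,rack(d[n]))
# held bottle in the tool frame
M=T(); W=d["W"]; L=(W/1000-M[:3,3])@M[:3,:3]*1000
k=(abs(L[:,1])<40)&(L[:,2]>-80)&(L[:,2]<60)&(abs(L[:,0])<50)
L=L[k]; H=np.c_[L[:,0],L[:,1],-L[:,2]]
print(len(H)); print(bfit(H,"xl",(0,0),base=-40))
E
```

```text
W (array([ 6.1712e+02, -5.8160e+01,  8.2730e+01, -4.7000e-01]), np.float64(0.75), 19087)
S (array([ 6.1737e+02, -5.6470e+01,  8.2650e+01, -8.0000e-02]), np.float64(1.74), 6055)
Q (array([617.32, -61.  ,  82.61,   0.81]), np.float64(0.94), 8467)
36387
(array([17.2,  1.5, 88.1,  2.2]), 29843, 3.24)
```

```bash
cat >> h.py <<'E'
def held(c,k):
    """blue cap centroid & white body extents in tool frame"""
    hsv=cv2.cvtColor(c["color"],cv2.COLOR_BGR2HSV); P,u,v=cloud(c); M=T(); L=(P-M[:3,3])@M[:3,:3]*1000
    b=(hsv[v,u,0]>95)&(hsv[v,u,0]<125)&(hsv[v,u,1]>120)&(abs(L[:,0])<40)&(abs(L[:,1])<25)&(L[:,2]<60)
    C=L[b]; zt=np.percentile(C[:,2],2); t=C[C[:,2]<zt+3]
    cc=cv2.minEnclosingCircle(t[:,:2].astype(np.float32)); w=(hsv[v,u,1]<60)&(abs(L[:,1])<14)&(abs(L[:,0])<50)&(hsv[v,u,2]>60)&(L[:,2]<zt+98)
    f=L[w&(L[:,2]>zt+25)]; print("cap",np.round(cc[0],1),round(cc[1],1),"ztop",zt.round(1),"front face x",np.percentile(f[:,0],[50,90,98]).round(1), "bottom z",np.percentile(f[:,2],[99]).round(1),len(t))
    g=f[f[:,0]>10]; 
    if len(g)>50: print("face tilt: dx/dy,dx/dz",np.linalg.lstsq(np.c_[g[:,1:],np.ones(len(g))],g[:,0],rcond=None)[0].round(3))
E
python3 - <<'E'
from h import *
c=snap("wrist"); held(c,"xl"); plan(634.1,72.7,120,-7.35)
E
```

```text
cap [7.3 0.7] 15.9 ztop -58.3 front face x [35.3 35.6 35.8] bottom z [35.4] 3232
face tilt: dx/dy,dx/dz [-0.     0.    35.304]
tcp [ 588.  -108.7  291.4] shift(first) [186.   20.2 171.4] turn [ 0.01  0.   -0.72] shift if after turn [185.8  22.5 171.4]
```

```bash
python3 -m jog '[[[0,0,-0.7],[20,3,10],1],[[0,0,0],[35,5,30],1],[[0,0,0],[40,5,35],1],[[0,0,0],[40,5,35],1],[[0,0,0],[32,3,35],1],[[0,0,0],[15,1,20],1],[[0,0,0],[4,0.5,7],1],[[0,0,0],[0,0,0],1]]'
python3 -m jog '[[[0,0,0],[0,0,0],1],[[0,0,0],[0,0,0],1]]'
python3 - <<'E'
from h import *
plan(634.1,72.7,70,-7.35); c=snap("wrist"); print(rack(cloud(c)[0]*1000,(617.2,-58.3,82.7)))
E
```

```text
t: 7.65
ee_pos: [0.6326, 0.0687, 0.1226]
orientation: [0.751, 0.661, -0.001, -0.001]
force: [0.6, 0.2, -1.2]
grip_width: 0.0334
gripper_force: 60.0
t: 7.85
ee_pos: [0.6345, 0.0673, 0.1261]
orientation: [0.751, 0.66, 0.001, 0.001]
force: [0.2, -0.2, -1.6]
grip_width: 0.0336
gripper_force: 60.0
tcp [634.5  67.3 126.1] shift(first) [ 5.3 -1.3 56.1] turn [ 0.22 -0.   -0.05] shift if after turn [ 5.3 -1.1 56.1]
(array([ 6.1743e+02, -5.8640e+01,  8.2720e+01, -4.9000e-01]), np.float64(0.56), 11948)
```

```bash
python3 -m jog '[[[0,0,0],[3,-0.5,20],1],[[0,0,0],[2,-0.5,20],1],[[0,0,0],[0,0,16],1],[[0,0,0],[0,0,0],1],[[0,0,0],[0,0,0],1],[[0,0,0],[0,0,0],1]]'
python3 - <<'E'
from h import *
plan(634.1,72.6,51,-7.3)
E
```

```text
t: 8.5
ee_pos: [0.6339, 0.0733, 0.0693]
orientation: [0.751, 0.66, 0.001, 0.001]
force: [-0.2, -0.3, -2.0]
grip_width: 0.0335
gripper_force: 60.0
tcp [633.9  73.3  69.3] shift(first) [-0.7  0.2 18.3] turn [ 0.15 -0.01 -0.04] shift if after turn [-0.7  0.2 18.3]
```

```bash
python3 -m jog '[[[0,0,0],[-0.6,0,8],1],[[0,0,0],[0,0,6],1],[[0,0,0],[0,0,3],1],[[0,0,0],[0,0,2],1],[[0,0,0],[0,0,0],1],[[0,0,0],[0,0,0],1]]'
```

```text
t: 9.1
ee_pos: [0.6323, 0.0731, 0.0502]
orientation: [0.751, 0.661, -0.001, -0.001]
force: [-4.5, 0.7, 6.9]
grip_width: 0.0335
gripper_force: 60.9
```

```bash
python3 -m jog '[[[0,0,0],[0,0,0],1],[[0,0,0],[0,0,0],-1],[[0,0,0],[0,0,0],-1],[[0,0,0],[0,0,0],-1],[[0,0,0],[0,0,0],-1],[[0,0,0],[0,0,0],-1],[[0,0,0],[0,0,0],-1]]'
python3 -m jog '[[[0,0,0],[0,0,-15],-1],[[0,0,0],[0,0,-35],-1],[[0,0,0],[0,0,-45],-1],[[0,0,0],[0,0,-45],-1],[[0,0,0],[0,0,-45],-1],[[0,0,0],[0,0,-25],-1],[[0,0,0],[0,0,-5],-1],[[0,0,0],[0,0,0],-1]]'
python3 - <<'E'
from h import *
c=snap("wrist"); P=cloud(c)[0]*1000; cv2.imwrite("pics/w3.png",c["color"])
print(bfit(P,"xl",(634,72.7),10)); print(rack(P,(617.2,-58.4,82.7)))
print("L",bfit(P,"l",(482,164)))
plan(482,164.5,280,14.9)
E
```

```text
t: 9.8
ee_pos: [0.6327, 0.073, 0.0487]
orientation: [0.751, 0.661, -0.0, -0.0]
force: [-0.7, -0.4, -0.2]
grip_width: 0.0854
gripper_force: 0.0
t: 10.6
ee_pos: [0.633, 0.073, 0.2652]
orientation: [0.751, 0.661, 0.001, 0.001]
force: [-0.6, -0.7, -0.0]
grip_width: 0.0853
gripper_force: 0.0
(array([ 6.335e+02,  7.990e+01,  8.140e+01, -6.000e-01]), 4374, 1.44)
(array([ 6.1745e+02, -5.8070e+01,  8.2750e+01, -3.0000e-01]), np.float64(0.71), 19991)
L (array([ 4.82e+02,  1.65e+02, -7.51e+01, -4.00e-01]), 4314, 0.36)
tcp [632.1  73.  262.8] shift(first) [  71.6 -160.6  -17. ] turn [-8.000e-02 -1.000e-02 -2.222e+01] shift if after turn [ 127.  -121.6  -17.2]
```

View pics/w3.png

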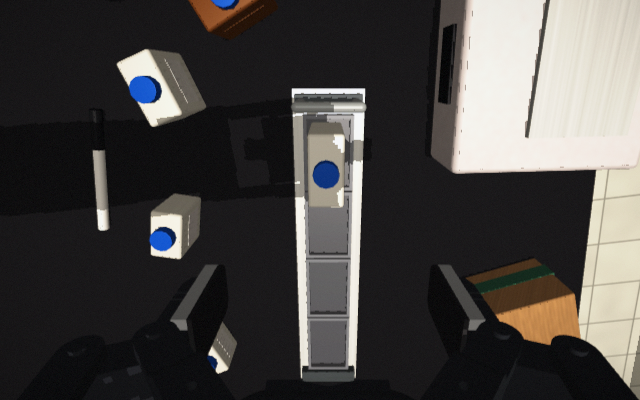

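XL stands upright in bay_1 at (326,165). L (white) is at (155,85), with the brown look-alike above it at (230,15).

```bash
sed -i 's/def bfit(p,k,x0,base=0.):/def bfit(p,k,x0,base=0.,r=65,zl=6):/; s/<65)&(p\[:,2\]>base+6)/<r)\&(p[:,2]>base+zl)/' h.py
cat >> h.py <<'E'
def inbay(P,k,i,rk=(617.3,-58.4,82.7)):
    a=np.radians(rk[2]); o=(132,44,-44,-132)[i-1]; b=np.array([rk[0]+o*np.cos(a),rk[1]+o*np.sin(a)])
    t,n,e=bfit(P,k,b,10,44,20); d=t[:2]-b
    print(k,"bay",b.round(1),t,n,e,"off along/across",(d@[np.cos(a),np.sin(a)]).round(1),(d@[-np.sin(a),np.cos(a)]).round(1))
E
python3 - <<'E'
from h import *
inbay(cloud(snap("wrist"))[0]*1000,"xl",1)
E
python3 -m jog '[[[0,0,-5.5],[15,-25,-2],-1],[[0,0,-5.5],[15,-40,-5],-1],[[0,0,-5.6],[20,-40,-5],-1],[[0,0,-5.6],[30,-32,0],-1],[[0,0,0],[28,-10,0],-1],[[0,0,0],[8,0,0],-1],[[0,0,0],[0,0,0],-1],[[0,0,0],[0,0,0],-1]]'
python3 - <<'E'
from h import *
plan(482,165,32,14.9)
E
```

```text
xl bay [634.1  72.5] [ 6.318e+02  7.320e+01  8.260e+01 -6.000e-01] 3068 0.44 off along/across 0.4 2.3
t: 11.5
ee_pos: [0.4742, 0.1808, 0.2746]
orientation: [0.61, 0.793, -0.001, -0.0]
force: [-1.0, -0.2, -0.0]
grip_width: 0.0854
gripper_force: 0.0
tcp [474.2 180.8 274.6] shift(first) [-17.2   4.  242.6] turn [-0.11  0.02 -0.03] shift if after turn [-17.3   3.5 242.6]
```

```bash
python3 -m jog '[[[0,0,0],[-10,2,10],-0.4],[[0,0,0],[-7,1.5,40],-0.4],[[0,0,0],[0,0,45],-0.4],[[0,0,0],[0,0,30],-0.4],[[0,0,0],[0,0,10],-0.4],[[0,0,0],[0,0,0],-0.4],[[0,0,0],[0,0,0],-0.4]]'
python3 - <<'E'
from h import *
print(r.state()["grip_width"]);plan(482,165,32,14.9)
E
```

```text
t: 12.2
ee_pos: [0.483, 0.1654, 0.1421]
orientation: [0.61, 0.792, 0.001, 0.001]
force: [0.2, -0.1, 0.5]
grip_width: 0.0596
gripper_force: 0.0
0.059593005987299365
tcp [483.  165.4 142.1] shift(first) [-1.000e-01 -1.300e+00  1.101e+02] turn [ 0.13  0.02 -0.07] shift if after turn [-1.000e-01 -1.100e+00  1.101e+02]
```

```bash
python3 -m jog '[[[0,0,0],[0,-1,25],-0.4],[[0,0,0],[0,0,40],-0.4],[[0,0,0],[0,0,30],-0.4],[[0,0,0],[0,0,13],-0.4],[[0,0,0],[0,0,0],-0.4],[[0,0,0],[0,0,0],-0.4]]'
python3 -m jog '[[[0,0,0],[0,0,0],1],[[0,0,0],[0,0,0],1],[[0,0,0],[0,0,0],1],[[0,0,0],[0,0,0],1],[[0,0,0],[0,0,0],1],[[0,0,0],[0,0,0],1]]'
python3 -m jog '[[[0,0,0],[0,0,-8],1],[[0,0,0],[0,0,-25],1],[[0,0,0],[0,0,-40],1],[[0,0,0],[0,0,-45],1],[[0,0,0],[0,0,-45],1],[[0,0,0],[0,0,-25],1],[[0,0,0],[0,0,-5],1],[[0,0,0],[0,0,0],1]]'
python3 - <<'E'
from h import *
held(snap("wrist"),"l");plan(622.9,-14.8,140,-7.3)
E
```

```text
t: 12.8
ee_pos: [0.4825, 0.1658, 0.0348]
orientation: [0.61, 0.793, 0.001, 0.001]
force: [0.1, 0.8, 0.6]
grip_width: 0.0594
gripper_force: 0.0
t: 13.4
ee_pos: [0.4823, 0.1659, 0.0348]
orientation: [0.61, 0.793, 0.001, 0.001]
force: [0.3, -0.2, 6.4]
grip_width: 0.0337
gripper_force: 60.2
t: 14.2
ee_pos: [0.4805, 0.1656, 0.226]
orientation: [0.61, 0.793, 0.0, 0.0]
force: [-1.4, -0.2, -1.3]
grip_width: 0.0336
gripper_force: 59.8
cap [-0.   1.2] 12.5 ztop -53.2 front face x [30.4 30.7 30.9] bottom z [30.2] 3430
face tilt: dx/dy,dx/dz [ 4.000e-03 -1.000e-03  3.043e+01]
tcp [479.6 165.5 224.3] shift(first) [-211.    92.4   84. ] turn [-1.400e-01  1.000e-02  2.218e+01] shift if after turn [-160.6  165.    84.3]
```

```bash
python3 -m jog '[[[0,0,5.5],[-25,12,5],1],[[0,0,5.5],[-40,22,15],1],[[0,0,5.6],[-40,28,18],1],[[0,0,5.6],[-35,35,18],1],[[0,0,0],[-25,35,15],1],[[0,0,0],[-8,18,10],1],[[0,0,0],[0,0,0],1],[[0,0,0],[0,0,0],1]]'
python3 - <<'E'
from h import *
plan(623,-14.2,70,-7.3)
E
```

```text
t: 15.05
ee_pos: [0.6349, -0.0013, 0.1431]
orientation: [0.751, 0.66, -0.002, -0.003]
force: [-0.6, -0.1, -0.5]
grip_width: 0.0333
gripper_force: 60.0
tcp [634.9  -1.3 143.1] shift(first) [-14.4  -9.7  73.2] turn [-0.36 -0.03 -0.05] shift if after turn [-14.3 -10.2  73.1]
```

```bash
python3 -m jog '[[[0,0,0],[-8,-5,0],1],[[0,0,0],[-6,-5,10],1],[[0,0,0],[0,0,25],1],[[0,0,0],[0,0,25],1],[[0,0,0],[0,0,12],1],[[0,0,0],[0,0,0],1],[[0,0,0],[0,0,0],1],[[0,0,0],[0,0,0],1]]'
python3 - <<'E'
from h import *
plan(623,-14.2,45,-7.3); plan(623,-14.2,45,-7.3)
E
```

```text
t: 15.85
ee_pos: [0.6263, -0.0143, 0.0762]
orientation: [0.751, 0.661, 0.001, 0.001]
force: [-0.4, -0.4, -1.4]
grip_width: 0.0336
gripper_force: 60.0
tcp [626.3 -14.3  76.2] shift(first) [-0.3 -3.4 31.2] turn [ 0.18  0.01 -0.01] shift if after turn [-0.3 -3.3 31.2]
tcp [626.3 -14.3  76.2] shift(first) [-0.3 -3.4 31.2] turn [ 0.18  0.01 -0.01] shift if after turn [-0.3 -3.3 31.2]
```

```bash
python3 -m jog '[[[0,0,0],[-0.3,-3,14],1],[[0,0,0],[0,0,10],1],[[0,0,0],[0,0,4],1],[[0,0,0],[0,0,0],1],[[0,0,0],[0,0,0],1],[[0,0,0],[0,0,0],1]]'
python3 - <<'E'
from h import *
plan(623,-14.2,44,-7.3)
E
```

```text
t: 16.45
ee_pos: [0.6222, -0.0141, 0.0462]
orientation: [0.751, 0.661, 0.0, 0.0]
force: [-0.7, -0.3, -1.6]
grip_width: 0.0337
gripper_force: 60.2
tcp [622.2 -14.1  46.2] shift(first) [0.  0.8 2.2] turn [ 0.   -0.   -0.02] shift if after turn [0.  0.8 2.2]
```

```bash
python3 -m jog '[[[0,0,0],[0,0.8,1],1],[[0,0,0],[0,0,0.7],1],[[0,0,0],[0,0,0],1],[[0,0,0],[0,0,0],1]]'; python3 -m jog '[[[0,0,0],[0,0,0.4],1],[[0,0,0],[0,0,0],1],[[0,0,0],[0,0,0],1]]'
```

```text
t: 16.85
ee_pos: [0.6232, -0.0143, 0.045]
orientation: [0.751, 0.661, 0.0, 0.0]
force: [-1.3, -0.8, 0.1]
grip_width: 0.0335
gripper_force: 60.2
t: 17.15
ee_pos: [0.6232, -0.0143, 0.045]
orientation: [0.751, 0.661, 0.0, 0.0]
force: [-1.9, 0.4, 4.1]
grip_width: 0.0332
gripper_force: 60.4
```

```bash
python3 -m jog '[[[0,0,0],[0,0,0],-1],[[0,0,0],[0,0,0],-1],[[0,0,0],[0,0,0],-1],[[0,0,0],[0,0,0],-1],[[0,0,0],[0,0,0],-1],[[0,0,0],[0,0,0],-1]]'
python3 -m jog '[[[0,0,0],[0,0,-15],-1],[[0,0,0],[0,0,-35],-1],[[0,0,0],[0,0,-45],-1],[[0,0,0],[0,0,-45],-1],[[0,0,0],[0,0,-45],-1],[[0,0,0],[0,0,-25],-1],[[0,0,0],[0,0,-5],-1],[[0,0,0],[0,0,0],-1]]'
python3 - <<'E'
from h import *
c=snap("wrist"); P=cloud(c)[0]*1000
inbay(P,"l",2); inbay(P,"xl",1); print("M",bfit(P,"m",(450,15))); print(rack(P,(617.3,-58.4,82.7)))
plan(450,15,170,-16.6)
E
```

```text
t: 17.75
ee_pos: [0.6229, -0.0142, 0.0442]
orientation: [0.751, 0.661, -0.0, -0.0]
force: [0.9, 1.2, -0.1]
grip_width: 0.0854
gripper_force: 0.0
t: 18.55
ee_pos: [0.6232, -0.0142, 0.2607]
orientation: [0.751, 0.661, 0.001, 0.001]
force: [-0.4, 0.2, -2.1]
grip_width: 0.0856
gripper_force: 0.0
l bay [622.9 -14.8] [ 6.227e+02 -1.500e+01  8.260e+01 -6.000e-01] 2557 0.4 off along/across -0.3 0.2
xl bay [634.1  72.5] [631.4  73.2  83.2  -0.7] 3669 0.49 off along/across 0.3 2.7
M (array([ 4.50e+02,  1.55e+01,  7.38e+01, -3.00e-01]), 3112, 0.34)
(array([ 6.1727e+02, -5.8320e+01,  8.2740e+01, -4.0000e-01]), np.float64(0.72), 22747)
tcp [622.3 -14.1 258.4] shift(first) [   6.9 -174.5   88.6] turn [-0.08  0.    9.28] shift if after turn [ -21.4 -173.5   88.4]
```

```bash
python3 -m jog '[[[0,0,3],[0,-25,0],-1],[[0,0,3],[0,-40,10],-1],[[0,0,2.9],[-5,-45,20],-1],[[0,0,0],[-6,-40,25],-1],[[0,0,0],[-6,-18,20],-1],[[0,0,0],[-2,-4,10],-1],[[0,0,0],[0,0,0],-0.4],[[0,0,0],[0,0,0],-0.4]]'
python3 - <<'E'
from h import *
plan(450,15.5,24,-16.2)
E
```

```text
t: 19.4
ee_pos: [0.4514, 0.0052, 0.1745]
orientation: [0.8, 0.6, 0.0, 0.0]
force: [0.5, 0.5, -0.1]
grip_width: 0.06
gripper_force: 0.0
tcp [451.4   5.2 174.5] shift(first) [  9.4  -4.3 150.5] turn [ 0.02 -0.01 -0.04] shift if after turn [  9.5  -4.2 150.5]
```

```bash
python3 -m jog '[[[0,0,0],[9.5,-4,5],-0.4],[[0,0,0],[0,0,25],-0.4],[[0,0,0],[0,0,35],-0.4],[[0,0,0],[0,0,15],-0.4],[[0,0,0],[0,0,0],-0.4],[[0,0,0],[0,0,0],-0.4]]'
python3 - <<'E'
from h import *
plan(450,15.5,24,-16.2)
E
```

```text
t: 20.0
ee_pos: [0.4503, 0.016, 0.095]
orientation: [0.8, 0.6, 0.0, 0.0]
force: [-0.3, -0.0, -0.7]
grip_width: 0.06
gripper_force: 0.0
tcp [450.3  16.   95. ] shift(first) [-0.6 -0.2 71. ] turn [ 0.05 -0.02 -0.  ] shift if after turn [-0.6 -0.2 71. ]
```

```bash
python3 -m jog '[[[0,0,0],[-0.5,-0.2,20],-0.4],[[0,0,0],[0,0,25],-0.4],[[0,0,0],[0,0,18],-0.4],[[0,0,0],[0,0,7],-0.4],[[0,0,0],[0,0,0],-0.4],[[0,0,0],[0,0,0],-0.4]]'
python3 -m jog '[[[0,0,0],[0,0,0],1],[[0,0,0],[0,0,0],1],[[0,0,0],[0,0,0],1],[[0,0,0],[0,0,0],1],[[0,0,0],[0,0,0],1],[[0,0,0],[0,0,0],1]]'
python3 -m jog '[[[0,0,0],[0,0,-8],1],[[0,0,0],[0,0,-25],1],[[0,0,0],[0,0,-40],1],[[0,0,0],[0,0,-40],1],[[0,0,0],[0,0,-30],1],[[0,0,0],[0,0,-12],1],[[0,0,0],[0,0,0],1],[[0,0,0],[0,0,0],1]]'
python3 - <<'E'
from h import *
held(snap("wrist"),"m");plan(611.7,-102,120,-7.3)
E
```

```text
t: 20.6
ee_pos: [0.4503, 0.0152, 0.0257]
orientation: [0.8, 0.6, 0.001, 0.001]
force: [0.3, -0.3, 0.1]
grip_width: 0.0597
gripper_force: 0.0
t: 21.2
ee_pos: [0.4502, 0.0151, 0.0256]
orientation: [0.8, 0.6, 0.001, 0.001]
force: [-0.3, -0.9, 6.1]
grip_width: 0.0336
gripper_force: 60.6
t: 22.0
ee_pos: [0.4477, 0.0155, 0.1774]
orientation: [0.8, 0.6, -0.001, -0.001]
force: [0.1, -0.4, -1.6]
grip_width: 0.0331
gripper_force: 59.9
cap [5.  3.7] 16.7 ztop -49.4 front face x [28.1 28.4 28.6] bottom z [21.6] 3352
face tilt: dx/dy,dx/dz [ 0.0000e+00 -3.0000e-03  2.8098e+01]
tcp [447.4  15.6 176.9] shift(first) [-67.  190.9  56. ] turn [-0.26  0.   -8.93] shift if after turn [-95.8 178.   56.9]
```

```bash
python3 -m jog '[[[0,0,-3],[-15,25,5],1],[[0,0,-3],[-25,40,5],1],[[0,0,-2.9],[-25,42,10],1],[[0,0,0],[-18,40,15],1],[[0,0,0],[-10,22,15],1],[[0,0,0],[-3,6,8],1],[[0,0,0],[0,0,0],1],[[0,0,0],[0,0,0],1]]'
python3 - <<'E'
from h import *
plan(611.6,-103.1,60,-7.3)
E
```

```text
t: 22.85
ee_pos: [0.6008, -0.1101, 0.1199]
orientation: [0.751, 0.661, -0.001, -0.002]
force: [0.9, 0.0, -1.5]
grip_width: 0.0333
gripper_force: 60.2
tcp [ 600.8 -110.1  119.9] shift(first) [ 8.2 10.  59.8] turn [-0.2  -0.05 -0.  ] shift if after turn [ 8.3  9.8 59.9]
```

```bash
python3 -m jog '[[[0,0,0],[5,6,5],1],[[0,0,0],[3.2,3.8,20],1],[[0,0,0],[0,0,25],1],[[0,0,0],[0,0,10],1],[[0,0,0],[0,0,0],1],[[0,0,0],[0,0,0],1],[[0,0,0],[0,0,0],1]]'
python3 - <<'E'
from h import *
plan(611.6,-103.1,37,-7.3)
E
```

```text
t: 23.55
ee_pos: [0.6142, -0.1044, 0.0631]
orientation: [0.751, 0.661, 0.001, 0.001]
force: [-0.3, -0.1, -1.2]
grip_width: 0.0332
gripper_force: 60.2
tcp [ 614.2 -104.4   63.1] shift(first) [ 0.9 -2.8 26.1] turn [ 0.17  0.03 -0.01] shift if after turn [ 0.9 -2.7 26.1]
```

```bash
python3 -m jog '[[[0,0,0],[0.8,-2.5,12],1],[[0,0,0],[0,0,9],1],[[0,0,0],[0,0,3.5],1],[[0,0,0],[0,0,0],1],[[0,0,0],[0,0,0],1],[[0,0,0],[0,0,0],1]]'
python3 - <<'E'
from h import *
plan(611.6,-103.1,35.5,-7.3)
E
```

```text
t: 24.15
ee_pos: [0.6107, -0.103, 0.0366]
orientation: [0.751, 0.66, -0.0, -0.0]
force: [-0.1, -0.0, -1.8]
grip_width: 0.0332
gripper_force: 60.4
tcp [ 610.7 -103.    36.6] shift(first) [0.  0.9 1.1] turn [-0.   -0.   -0.02] shift if after turn [0.  0.9 1.1]
```

```bash
python3 -m jog '[[[0,0,0],[0,0.9,0.6],1],[[0,0,0],[0,0,0.6],1],[[0,0,0],[0,0,0],1],[[0,0,0],[0,0,0],1]]'; python3 -m jog '[[[0,0,0],[0,0,0.4],1],[[0,0,0],[0,0,0],1],[[0,0,0],[0,0,0],1]]'
```

```text
t: 24.55
ee_pos: [0.6117, -0.1032, 0.0357]
orientation: [0.751, 0.661, 0.0, 0.0]
force: [0.4, -0.0, -1.2]
grip_width: 0.0335
gripper_force: 60.2
t: 24.85
ee_pos: [0.6117, -0.1032, 0.0356]
orientation: [0.751, 0.661, 0.0, 0.0]
force: [-0.6, -1.0, 1.6]
grip_width: 0.0335
gripper_force: 60.6
```

```bash
python3 -m jog '[[[0,0,0],[0,0,0.3],1],[[0,0,0],[0,0,0],-1],[[0,0,0],[0,0,0],-1],[[0,0,0],[0,0,0],-1],[[0,0,0],[0,0,0],-1],[[0,0,0],[0,0,0],-1],[[0,0,0],[0,0,0],-1]]'
python3 -m jog '[[[0,0,0],[0,0,-15],-1],[[0,0,0],[0,0,-35],-1],[[0,0,0],[0,0,-45],-1],[[0,0,0],[0,0,-45],-1],[[0,0,0],[0,0,-45],-1],[[0,0,0],[0,0,-30],-1],[[0,0,0],[0,0,-8],-1],[[0,0,0],[0,0,0],-1]]'
python3 - <<'E'
from h import *
c=snap("wrist"); P=cloud(c)[0]*1000
inbay(P,"m",3); inbay(P,"l",2); print("S",bfit(P,"s",(448.6,-167.4)))
plan(449,-167.4,170,18.2)
E
```

```text
t: 25.55
ee_pos: [0.6116, -0.1031, 0.0348]
orientation: [0.751, 0.661, 0.0, 0.0]
force: [-0.2, 0.4, 0.2]
grip_width: 0.0856
gripper_force: 0.0
t: 26.35
ee_pos: [0.6123, -0.1033, 0.2605]
orientation: [0.751, 0.661, 0.001, 0.002]
force: [-0.8, 0.4, 0.1]
grip_width: 0.0854
gripper_force: 0.0
m bay [ 611.7 -102. ] [ 6.119e+02 -1.026e+02  8.220e+01 -6.000e-01] 2097 0.41 off along/across -0.5 -0.3
l bay [622.9 -14.8] [622.6 -15.1  82.   -0.7] 3022 0.5 off along/across -0.4 0.2
S (array([ 4.491e+02, -1.681e+02, -7.150e+01, -3.000e-01]), 1998, 0.37)
tcp [ 611.3 -103.   257.8] shift(first) [ -84.5 -152.8   87.8] turn [  0.     0.   -25.52] shift if after turn [ -10.5 -174.3   87.8]
```

```bash
python3 -m jog '[[[0,0,-6.4],[-12,-25,0],-1],[[0,0,-6.4],[-12,-40,10],-1],[[0,0,-6.5],[-8,-42,20],-1],[[0,0,-6.5],[-4,-38,25],-1],[[0,0,0],[-2,-18,22],-1],[[0,0,0],[0,-4,10],-1],[[0,0,0],[0,0,0],-0.4],[[0,0,0],[0,0,0],-0.4]]'
python3 - <<'E'
from h import *
plan(449,-168,15,18.5)
E
```

```text
t: 27.2
ee_pos: [0.4482, -0.1558, 0.1709]
orientation: [0.584, 0.812, 0.0, -0.0]
force: [-0.3, -0.9, 0.3]
grip_width: 0.0606
gripper_force: 0.0
tcp [ 448.2 -155.8  170.9] shift(first) [-11.9  -3.2 155.9] turn [ 0.01 -0.02 -0.01] shift if after turn [-11.9  -3.2 155.9]
```

```bash
python3 -m jog '[[[0,0,0],[-7,-2,5],-0.4],[[0,0,0],[-5,-1.2,25],-0.4],[[0,0,0],[0,0,35],-0.4],[[0,0,0],[0,0,15],-0.4],[[0,0,0],[0,0,0],-0.4],[[0,0,0],[0,0,0],-0.4]]'
python3 - <<'E'
from h import *
plan(449,-168,15,18.5)
E
```

```text
t: 27.8
ee_pos: [0.4493, -0.1687, 0.0917]
orientation: [0.584, 0.812, 0.0, 0.001]
force: [-0.9, -0.8, 1.0]
grip_width: 0.0596
gripper_force: 0.0
tcp [ 449.3 -168.7   91.7] shift(first) [ 0.9 -0.2 76.7] turn [0.05 0.06 0.01] shift if after turn [ 0.8 -0.1 76.7]
```

```bash
python3 -m jog '[[[0,0,0],[0.8,-0.2,20],-0.4],[[0,0,0],[0,0,28],-0.4],[[0,0,0],[0,0,20],-0.4],[[0,0,0],[0,0,8],-0.4],[[0,0,0],[0,0,0],-0.4],[[0,0,0],[0,0,0],-0.4]]'
python3 -m jog '[[[0,0,0],[0,0,0],1],[[0,0,0],[0,0,0],1],[[0,0,0],[0,0,0],1],[[0,0,0],[0,0,0],1],[[0,0,0],[0,0,0],1],[[0,0,0],[0,0,0],1]]'
python3 -m jog '[[[0,0,0],[0,0,-8],1],[[0,0,0],[0,0,-25],1],[[0,0,0],[0,0,-40],1],[[0,0,0],[0,0,-40],1],[[0,0,0],[0,0,-30],1],[[0,0,0],[0,0,-12],1],[[0,0,0],[0,0,0],1],[[0,0,0],[0,0,0],1]]'
python3 - <<'E'
from h import *
held(snap("wrist"),"s");plan(600.5,-189.3,110,-7.3)
E
```

```text
t: 28.4
ee_pos: [0.4491, -0.1683, 0.0164]
orientation: [0.584, 0.812, 0.0, 0.001]
force: [-0.2, -0.4, 0.4]
grip_width: 0.0599
gripper_force: 0.0
t: 29.0
ee_pos: [0.449, -0.1683, 0.0163]
orientation: [0.584, 0.811, 0.0, 0.001]
force: [0.2, -0.6, 6.5]
grip_width: 0.0333
gripper_force: 60.5
t: 29.8
ee_pos: [0.4468, -0.1669, 0.1682]
orientation: [0.584, 0.811, -0.0, -0.001]
force: [0.1, 0.8, -1.5]
grip_width: 0.0333
gripper_force: 59.9
cap [0.8 1.3] 12.6 ztop -46.5 front face x [23.4 23.7 23.9] bottom z [12.5] 3219
face tilt: dx/dy,dx/dz [ 3.000e-03 -1.000e-03  2.339e+01]
tcp [ 446.5 -166.8  167.5] shift(first) [-70.4 139.1  56.9] turn [-0.19 -0.15 25.77] shift if after turn [ -2.8 155.6  57.5]
```

Offset is about +0.4 mm along the bottle's length, so I'll target (600.5, −189.7).

```bash
python3 -m jog '[[[0,0,6.4],[-10,20,5],1],[[0,0,6.4],[-12,35,5],1],[[0,0,6.5],[-5,38,10],1],[[0,0,6.5],[0,36,15],1],[[0,0,0],[0,18,15],1],[[0,0,0],[0,4,8],1],[[0,0,0],[0,0,0],1],[[0,0,0],[0,0,0],1]]'
python3 - <<'E'
from h import *
plan(600.5,-189.7,50,-7.3)
E
```

```text
t: 30.65
ee_pos: [0.6014, -0.1793, 0.1107]
orientation: [0.751, 0.661, -0.001, -0.001]
force: [0.4, -0.1, -0.2]
grip_width: 0.0333
gripper_force: 59.9
tcp [ 601.4 -179.3  110.7] shift(first) [-10.5   0.6  60.7] turn [-0.16 -0.05 -0.02] shift if after turn [-10.5   0.4  60.7]
```

```bash
python3 -m jog '[[[0,0,0],[-6,0,5],1],[[0,0,0],[-4.4,0,22],1],[[0,0,0],[0,0,25],1],[[0,0,0],[0,0,9],1],[[0,0,0],[0,0,0],1],[[0,0,0],[0,0,0],1],[[0,0,0],[0,0,0],1]]'
python3 - <<'E'
from h import *
plan(600.5,-189.7,28,-7.3)
E
```

```text
t: 31.35
ee_pos: [0.6025, -0.1905, 0.0527]
orientation: [0.751, 0.661, 0.001, 0.001]
force: [-0.3, -0.1, -0.1]
grip_width: 0.033
gripper_force: 59.9
tcp [ 602.5 -190.5   52.7] shift(first) [ 0.6 -2.2 24.7] turn [ 0.17  0.06 -0.02] shift if after turn [ 0.6 -2.1 24.7]
```

```bash
python3 -m jog '[[[0,0,0],[0.5,-2,11],1],[[0,0,0],[0,0,8],1],[[0,0,0],[0,0,3.5],1],[[0,0,0],[0,0,0],1],[[0,0,0],[0,0,0],1],[[0,0,0],[0,0,0],1]]'
python3 - <<'E'
from h import *
plan(600.5,-189.7,26,-7.3)
E
```

```text
t: 31.95
ee_pos: [0.5997, -0.1893, 0.0286]
orientation: [0.751, 0.661, 0.0, 0.0]
force: [-0.1, -0.3, -0.2]
grip_width: 0.0333
gripper_force: 59.9
tcp [ 599.7 -189.3   28.6] shift(first) [-0.3  0.8  2.6] turn [ 0.02  0.01 -0.02] shift if after turn [-0.3  0.8  2.6]
```

```bash
python3 -m jog '[[[0,0,0],[-0.3,0.8,1.2],1],[[0,0,0],[0,0,0.8],1],[[0,0,0],[0,0,0],1],[[0,0,0],[0,0,0],1]]'; python3 -m jog '[[[0,0,0],[0,0,0.4],1],[[0,0,0],[0,0,0],1],[[0,0,0],[0,0,0],1]]'
```

```text
t: 32.35
ee_pos: [0.6004, -0.1897, 0.0265]
orientation: [0.751, 0.661, 0.0, 0.0]
force: [0.3, 0.2, -0.9]
grip_width: 0.0332
gripper_force: 59.9
t: 32.65
ee_pos: [0.6004, -0.1896, 0.0264]
orientation: [0.751, 0.661, -0.0, 0.0]
force: [-1.2, 0.5, 2.4]
grip_width: 0.0334
gripper_force: 60.2
```

Contact; release, rise, then go back to centre XL (2.5 mm off across).

```bash
python3 -m jog '[[[0,0,0],[0,0,0.2],1],[[0,0,0],[0,0,0],-1],[[0,0,0],[0,0,0],-1],[[0,0,0],[0,0,0],-1],[[0,0,0],[0,0,0],-1],[[0,0,0],[0,0,0],-1],[[0,0,0],[0,0,0],-1]]'
python3 -m jog '[[[0,0,0],[0,0,-15],-1],[[0,0,0],[0,0,-35],-1],[[0,0,0],[0,0,-45],-1],[[0,0,0],[0,0,-45],-1],[[0,0,0],[0,0,-45],-1],[[0,0,0],[0,0,-30],-1],[[0,0,0],[0,0,-8],-1],[[0,0,0],[0,0,0],-1]]'
python3 - <<'E'
from h import *
c=snap("wrist"); P=cloud(c)[0]*1000
inbay(P,"s",4); inbay(P,"m",3); plan(631.8,72.9,250,-7.3)
E
```

```text
t: 33.35
ee_pos: [0.6003, -0.1896, 0.0257]
orientation: [0.751, 0.66, 0.0, -0.0]
force: [-0.2, -0.4, 0.5]
grip_width: 0.0854
gripper_force: 0.0
t: 34.15
ee_pos: [0.601, -0.1899, 0.2514]
orientation: [0.751, 0.661, 0.001, 0.002]
force: [-0.3, -0.3, -0.6]
grip_width: 0.0854
gripper_force: 0.0
s bay [ 600.5 -189.3] [ 6.004e+02 -1.893e+02  8.270e+01 -6.000e-01] 1739 0.41 off along/across 0.0 0.1
m bay [ 611.7 -102. ] [ 611.6 -102.6   81.7   -0.7] 2580 0.51 off along/across -0.6 0.0
tcp [ 600.  -189.4  248.7] shift(first) [264.3  -1.9  -1.3] turn [ 0.01  0.   -0.02] shift if after turn [264.3  -1.8  -1.3]
```

```bash
python3 -m jog '[[[0,0,0],[25,0,0],-1],[[0,0,0],[45,0,0],-1],[[0,0,0],[48,0,0],-1],[[0,0,0],[48,0,0],-1],[[0,0,0],[48,-1,0],-1],[[0,0,0],[35,-1,0],-1],[[0,0,0],[15,0,0],-1],[[0,0,0],[0,0,0],-1]]'
python3 -m jog '[[[0,0,0],[0,0,0],-1],[[0,0,0],[0,0,0],-1]]'
python3 - <<'E'
from h import *
c=snap("wrist"); P=cloud(c)[0]*1000; print(rack(P,(617.3,-58.4,82.7)))
inbay(P,"xl",1); inbay(P,"l",2); plan(632,72.9,50.5,-7.3)
E
```

```text
t: 35.0
ee_pos: [0.6309, 0.0742, 0.2461]
orientation: [0.75, 0.662, -0.002, -0.001]
force: [-0.3, -0.6, 0.2]
grip_width: 0.0854
gripper_force: 0.0
t: 35.2
ee_pos: [0.6318, 0.0708, 0.248]
orientation: [0.751, 0.66, -0.001, -0.0]
force: [-0.6, -1.0, 0.4]
grip_width: 0.0852
gripper_force: 0.0
(array([ 6.1738e+02, -5.8200e+01,  8.2740e+01, -3.8000e-01]), np.float64(0.66), 16279)
xl bay [634.1  72.5] [ 6.316e+02  7.320e+01  8.260e+01 -6.000e-01] 3345 0.4 off along/across 0.4 2.5
l bay [622.9 -14.8] [ 6.228e+02 -1.500e+01  8.270e+01 -5.000e-01] 2512 0.38 off along/across -0.3 0.1
tcp [631.9  70.7 248.3] shift(first) [  2.3  -0.  197.8] turn [-0.04  0.03 -0.15] shift if after turn [  2.2  -0.2 197.8]
```

```bash
python3 -m jog '[[[0,0,0],[2.2,0,20],-1],[[0,0,0],[0,0,40],-1],[[0,0,0],[0,0,45],-1],[[0,0,0],[0,0,40],-1],[[0,0,0],[0,0,30],-1],[[0,0,0],[0,0,15],-1],[[0,0,0],[0,0,5],-1],[[0,0,0],[0,0,0],-1]]'
python3 -m jog '[[[0,0,0],[0,0,0],1],[[0,0,0],[0,0,0],1],[[0,0,0],[0,0,0],1],[[0,0,0],[0,0,0],1],[[0,0,0],[0,0,0],1],[[0,0,0],[0,0,0],1],[[0,0,0],[0,0,0],1]]'
python3 -m jog '[[[0,0,0],[0,0,-2],1],[[0,0,0],[0,0,-2],1],[[0,0,0],[0,0,0],1],[[0,0,0],[0,0,0],1],[[0,0,0],[0,0,0],1]]'
python3 - <<'E'
from h import *
plan(634.2,72.6,50,-7.3)
E
```

```text
t: 36.05
ee_pos: [0.6328, 0.0741, 0.0543]
orientation: [0.751, 0.66, 0.0, 0.0]
force: [-0.2, 0.9, 0.4]
grip_width: 0.0855
gripper_force: 0.0
t: 36.75
ee_pos: [0.633, 0.0748, 0.0551]
orientation: [0.751, 0.661, 0.001, 0.001]
force: [-1.4, -0.8, 4.8]
grip_width: 0.034
gripper_force: 60.2
t: 37.25
ee_pos: [0.6318, 0.0747, 0.0572]
orientation: [0.751, 0.661, -0.0, -0.0]
force: [0.3, 0.3, -1.3]
grip_width: 0.0335
gripper_force: 59.5
tcp [631.8  74.7  57.2] shift(first) [-1.8  2.6  7.2] turn [-0.06  0.01 -0.02] shift if after turn [-1.8  2.6  7.2]
```

```bash
python3 -m jog '[[[0,0,0],[-0.5,1.3,0],1],[[0,0,0],[0,1.3,0],1],[[0,0,0],[0,0,0],1],[[0,0,0],[0,0,0],1],[[0,0,0],[0,0,0],1]]'
python3 - <<'E'
from h import *
plan(634.3,74.0,55.1,-7.3); held(snap("wrist"),"xl")
E
```

```text
t: 37.75
ee_pos: [0.6347, 0.0739, 0.0578]
orientation: [0.751, 0.661, -0.0, -0.0]
force: [-0.6, -0.2, -1.6]
grip_width: 0.0333
gripper_force: 59.5
tcp [634.7  73.9  57.8] shift(first) [ 0.  -0.5  2.7] turn [-0.   -0.   -0.02] shift if after turn [ 0.  -0.5  2.7]
cap [0.3 0.2] 12.7 ztop -53.3 front face x [33.8 34.1 34.3] bottom z [43.2] 3467
face tilt: dx/dy,dx/dz [3.0000e-03 1.4000e-02 3.3912e+01]
```

```bash
python3 -m jog '[[[0,0,0],[0,-0.4,1.3],1],[[0,0,0],[0,0,0.8],1],[[0,0,0],[0,0,0],1],[[0,0,0],[0,0,0],1]]'; python3 -m jog '[[[0,0,0],[0,0,0.4],1],[[0,0,0],[0,0,0],1],[[0,0,0],[0,0,0],1]]'
```

```text
t: 38.2
ee_pos: [0.6343, 0.0739, 0.0556]
orientation: [0.751, 0.661, -0.0, -0.0]
force: [-0.1, 0.3, -2.5]
grip_width: 0.0334
gripper_force: 59.5
t: 38.5
ee_pos: [0.6344, 0.0739, 0.0553]
orientation: [0.751, 0.661, 0.0, 0.0]
force: [-0.5, 0.4, -1.3]
grip_width: 0.0337
gripper_force: 59.5
```

```bash
python3 -m jog '[[[0,0,0],[0,0,0.5],1],[[0,0,0],[0,0,0],1],[[0,0,0],[0,0,0],1]]'; python3 -m jog '[[[0,0,0],[0,0,0.4],1],[[0,0,0],[0,0,0],1],[[0,0,0],[0,0,0],1]]'
```

```text
t: 38.8
ee_pos: [0.6344, 0.0739, 0.0552]
orientation: [0.751, 0.661, 0.0, 0.0]
force: [-2.4, 0.4, 0.3]
grip_width: 0.0337
gripper_force: 59.7
t: 39.1
ee_pos: [0.6345, 0.0739, 0.0551]
orientation: [0.751, 0.661, -0.0, 0.0]
force: [-3.4, -0.9, 5.6]
grip_width: 0.0331
gripper_force: 60.3
```

```bash
python3 -m jog '[[[0,0,0],[0,0,0],-1],[[0,0,0],[0,0,0],-1],[[0,0,0],[0,0,0],-1],[[0,0,0],[0,0,0],-1],[[0,0,0],[0,0,0],-1],[[0,0,0],[0,0,0],-1]]'
python3 -m jog '[[[0,0,0],[0,0,-15],-1],[[0,0,0],[0,0,-35],-1],[[0,0,0],[0,0,-45],-1],[[0,0,0],[0,0,-45],-1],[[0,0,0],[0,0,-45],-1],[[0,0,0],[0,0,-25],-1],[[0,0,0],[0,0,-5],-1],[[0,0,0],[0,0,0],-1]]'
python3 - <<'E'
from h import *
c=snap("wrist"); P=cloud(c)[0]*1000
inbay(P,"xl",1); inbay(P,"l",2)
s=snap("side"); cv2.imwrite("pics/end.png",s["color"]); Q=cloud(s)[0]*1000
for k,i in zip(("xl","l","m","s"),(1,2,3,4)): inbay(Q,k,i,(617.3,-61,82.65))
E
```

```text
t: 39.7
ee_pos: [0.6344, 0.0739, 0.0543]
orientation: [0.751, 0.66, 0.0, 0.0]
force: [0.5, -0.2, -0.2]
grip_width: 0.0855
gripper_force: 0.0
t: 40.5
ee_pos: [0.6346, 0.0739, 0.2708]
orientation: [0.751, 0.661, 0.001, 0.001]
force: [-0.7, 0.2, -1.2]
grip_width: 0.0853
gripper_force: 0.0
xl bay [634.1  72.5] [ 6.337e+02  7.230e+01  8.270e+01 -6.000e-01] 2895 0.41 off along/across -0.3 0.3
l bay [622.9 -14.8] [ 6.228e+02 -1.510e+01  8.240e+01 -5.000e-01] 2221 0.41 off along/across -0.4 0.0
xl bay [634.2  69.9] [6.337e+02 6.940e+01 8.320e+01 5.000e-01] 672 0.54 off along/across -0.6 0.4
l bay [622.9 -17.4] [ 6.225e+02 -1.800e+01  8.290e+01  6.000e-01] 774 0.47 off along/across -0.7 0.3
m bay [ 611.7 -104.6] [ 611.6 -105.6   82.6    0.7] 755 0.43 off along/across -1.0 -0.1
s bay [ 600.4 -191.9] [ 600.2 -192.3   82.9    0.7] 719 0.45 off along/across -0.4 0.2
```

View pics/end.png

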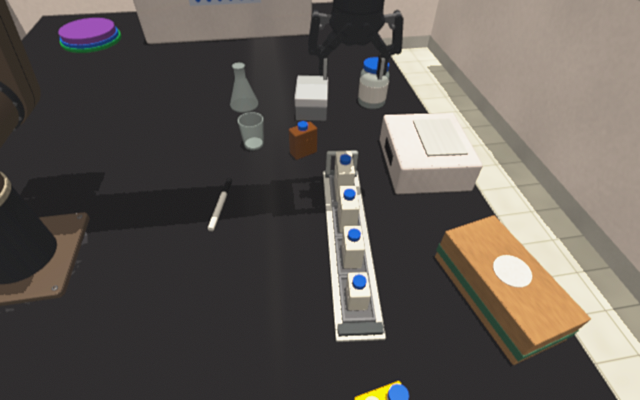

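All four bottles stand upright and centred in their bays, running from XL at the handle (345,165) to S at the far end (359,285). The beaker (251,130) and the brown bottle (303,140) haven't moved.

```bash
python3 -c "
from rig import hand_in; print(hand_in())"
```

```text
the job is handed in; nothing more can be done
None
```

The job is handed in at about 40 s of the 104 s allowed: all four white bottles stand upright in the rack, largest by the handle to smallest at the far end, each within about 1 mm of its bay's centre, and the beaker was not moved.

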